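Couple the take-off belt to the enrober with its latched tie link

TASK

Couple the take-off belt to the enrober with the red-gripped tie link: set its eye down over the belt's stud, then swing the link and push its hook onto the enrober's headed pin until the pin is home and the orange safety latch has flipped shut behind it. Tug the hook back so that the pin bears firmly on the shut latch, to prove that it holds, and let go. Feel your way (8 to 10 N at the hook is plenty for both, never more than 18 N) and leave everything else where it lies.

Things in the scene. Friction and masses are not known exactly. Their poses are not given: they have to be found in the camera images.
- link: Loose steel tie link, 0.3 to 0.5 kg: flat bar 12 mm thick, 22 mm wide, with an eye at one end, a latched hook at the other and an upright red grip between. Origin: underside of the bar below the middle of the grip. z up; x along the bar from eye to hook; y out of the hook's mouth. Coupled, x runs from stud to pin (200 mm).
- grip (a point): Middle of the red grip, 35 mm above the link's underside; axes as the link's. The grip is 36 mm long (x), 14 mm thick (y) and stands 12 to 50 mm above the underside. Take it across its 14 mm, from above; the link balances within 30 mm of it, on the eye side.
- eye (a point): Centre of the link's eye on the underside plane, at link x = -145 mm; axes as the link's. The eye is 38 mm across, its hole 19 mm.
- seat (a point): Where the pin's axis stands in the hook when the pin is fully home, on the underside plane, at link x = +55 mm, y = 0; axes as the link's. The throat is 19 mm wide in x, open to +y, its bottom at y = -7 mm; lead-ins widen the mouth to about 36 mm at y = +41 mm. The hook reaches from y = -23 to +44 and x = -26 to +27 mm of this point.
- latch (a joint): Angle (rad) of the orange sprung latch: 0 shut across the mouth, 1.5 folded inward; it opens inward only. Hinged on the eye side of the throat, 24 mm out (+y) from the seat; 17.5 mm long, 4 mm thick. The pin folds it (3 to 8 N at the hook) and it springs shut once the pin is within 1 to 2 mm of home. Behind the shut latch the pin has about 15 mm of play before it bears on it.
- stud (a point): Left machine's front: axis of a plain upright stud 15 mm thick, tapered top 29 mm above this point. The point is on top of a round boss, 40 mm across, 70 mm above the table, on which the eye rests. Axes as the belt's. The machine's front face is 60 mm behind it (+x); the machine is 160 mm high there.
- pin_slot (a point): Right machine's front: middle of the slot that holds the upright headed pin, on the bracket's flat top, level with the boss, 200 mm (+-1) from the stud along -y of the belt. The pin may be clamped up to 10 mm either way along x, which the sensors do not tell: see or feel it. The flat top, on which the hook slides, reaches 62 mm in front (-x) and 44 mm to each side.
- pin_head (a point): A point on the slot's upright axis at the height of the top of the pin's head, 23 mm above the bracket (the pin itself may stand up to 10 mm off along x). Pin 14 mm thick; head 26 mm across, from 17 to 23 mm above the bracket, so the hook goes on only sideways under the head, mouth towards +x. The machine's front face is 60 mm behind it.
- belt: Take-off belt, the left machine, fixed: light belt in an aluminium frame, 220 x 460 mm, 160 mm high. Origin: on the table right below its stud, 60 mm in front of the frame; x into the machine, y to the left along it.
- enrober: Enrober, the right machine, fixed: steel hood 225 mm high at its right end, wire-mesh outlet belt 140 mm high, 220 x 460 mm; its front bracket carries the pin. Origin: on the table right below the middle of the pin's slot, 60 mm in front of the frame; axes as the belt's.
- latch_plate: The orange latch plate itself; origin on its hinge, in the link's underside plane.
- spare_link: Bystander: a loose spare link like the tie link but with an eye at both ends (200 mm apart) and a blue grip; origin below its grip.
- bar0: Bystander: wrapped chocolate bar, 88 x 26 x 18 mm, lying on the table.
- bar1: Bystander: another wrapped chocolate bar.
- bar2: Bystander: another wrapped chocolate bar.
- carton: Bystander: orange carton 100 x 45 x 30 mm.
- loaf_tin: Bystander: open aluminium loaf tin 110 x 210 x 85 mm.
- hex_driver: Bystander: yellow-handled screwdriver lying on the table.
- pin_clamp: The clamp plate under the slot together with the headed pin it carries (fixed to the enrober). Origin: on the table right below the middle of the slot; axes as the enrober's. It does not tell where along the slot the pin is clamped.

How it is judged:
On the way, in this order (a step that is already met when the one before it is completed fails the run):
1. the eye is down over the stud and rests on the boss (horizontal distance between eye and stud below 0.005 m and z of eye in the frame of stud below 0.008 m), for 0.2 s.
2. the pin enters the mouth and folds the latch inward (value of joint latch above 0.6 rad and distance between seat and pin_slot below 0.045 m), for 0.05 s.
3. the pin is in the hook and the latch has shut behind it (distance between seat and pin_slot below 0.027 m and value of joint latch below 0.12 rad), for 0.2 s.
4. tugged back: the pin bears on the inside of the shut latch with more than 4 N (all of step 3 and contact force between latch_plate and pin_clamp above 4 N), for 0.1 s.
At the end, for the whole second after the job is handed in: The link lies at rest and level (within 0.08 rad), its eye down on the belt's boss round the stud (within 5 mm sideways, 8 mm in height), the pin inside the hook (seat within 27 mm of the slot's middle) behind the shut latch (under 0.12 rad) (all of step 1 and all of step 3 and angle between link's own z axis and vertical below 0.08 rad and linear speed of link below 0.02 m/s); the robot touches nothing.
It fails at once if the hook or its latch presses on the pin with more than 18 N (contact force between link and pin_clamp above 18 N).
It fails at once if a bystander is moved by more than 30 mm (distance of any of spare_link, bar0, bar1, bar2, carton, loaf_tin, hex_driver from where it was at the start of the episode above 0.03 m).
It also fails if it takes over 61 s, if anything falls off the work surface, if the arm or the gripper's body presses on something with over 40 N, if the wrist force passes 120 N, or if a joint passes its speed limit or range.

ROBOT

A 7-joint arm with a two-finger parallel gripper is mounted at the origin on the work surface. World frame = base frame: x ahead of the robot, y to its left, z up, the work surface at z = 0. Lengths are in m, angles in rad, forces in N, time in s.
With the tool pointing down it reaches from about 0.425 to 0.875 m from the base axis. Payload 4.7 kg.
Tool frame: the origin (TCP) lies at the very end of the fingers, on their centre line; the grasp point (between the pads) lies 19 mm behind it (ctrl.grasp_offset is the distance from the TCP to the grasp point, in m); z points along the fingers, y is the direction in which the jaws open and shut (so a half turn about z gives the same grasp; the last joint's range is limited). The gripper opens to 87 mm and grips with 3 to 60 N. Pads are 19 mm wide; open, the fingers measure 117 mm over their backs; the gripper's body (75 mm by 190 mm) begins 51 mm behind the grasp point.
Start: joints at [1.302, 0.321, -0.07, 1.45, 0.023, 1.371, -0.057], TCP at [0.181, -0.624, 0.187] pointing down, gripper open.
Joint ranges: [-2.86, 2.86], [-0.3, 2.09], [-1.38, 1.24], [0.06, 2.45], [-1.56, 4.7], [0.09, 2.05], [-2.69, 2.69]. Speed limits (rad/s): [2.57, 2.57, 3.14, 3.14, 3.14, 3.14, 3.14].

INTERFACE

Orientations are given as a rotation vector (axis times angle).
In Python, from bench import ctrl gives the robot as it stands.
- The arm moves only by the shell command python3 -m creep 'ROWS' [FORCE]. ROWS is JSON, a list that holds one entry, the list of rows, each a list of 7 numbers: the opening, from 0 (shut) to 1 (fully open), then the shift along the tool's x, y, z in mm, then the turn, a rotation vector about the tool's x, y, z in rad. In form: [[[grip, dx, dy, dz, rx, ry, rz], ...]]. A call has 1 to 5 rows; each row is the pose to reach, as a shift and turn from the pose commanded when the call began, along the tool's axes at that moment; what a row does not reach only later rows make up. A row lasts 1/10 s, in which the tool goes at most 50 mm and 8.59 degrees, less where a joint would pass 70% of its speed; a pose out of reach is approached as far as the arm can. A call with a gripper value outside its range is refused whole. The fingers move at their own pace and stop on an object; FORCE is the grip in N (left out, the last holds). Time passes only in rows, so rows that repeat a pose let the fingers close. It gives the time, the measured TCP pose, the force and the opening at its end, in the units of the state.
- ctrl.get_state(): the state, without advancing time (a new reading comes with each control period).
- ctrl.get_image(name): name is "scene" or "side" or "wrist"; returns the picture (480x640x3 uint8, red, green, blue); there is no depth.
- ctrl.camera_params(name): a dict with "K" (3x3 intrinsics, pixels), "pose" (4x4, takes a point from camera to world coordinates). Camera axes: x right, y down, z forward; pixel columns grow to the right and rows downward; lengths in m; the calibration is good to about 2 mm. The wrist camera is an equidistant fisheye: a pixel r from the principal point sees the ray r / f radians off the axis. A picture is of the moment at which its call begins: read the wrist's pose just before it. camera_params takes no time and is no camera call; for the wrist camera it gives the pose at the moment of the call.
- ctrl.close_job(): hands the job in, once; it reports no verdict.
The state is a dict: "time": time; "joint_positions": joint angles; "qd": joint speeds; "joint_torque": joint torques, N m; "position": TCP position; "tool_rot": TCP orientation; "ft_force": force on the tool from outside, world axes, zero at the start; "torque": the same for the moment, N m; "grip_width": opening from 0.0 (shut) to 1.0 (fully open).
Only numpy, scipy, OpenCV 4.12 (cv2) and the standard library are available. Lean on these libraries where they do the work, as an engineer would, in place of code of your own. Each camera call takes 0.05 s, during which the arm holds its last target. There are 200 camera calls.

## Working session

There is one attempt and no reset: what is moved stays moved. The work goes in short steps, Python scripts to look and compute and a shell command to move; the robot and the scene stay as the last step left them, time stands still between calls to the robot, and variables do not carry over. Pictures are saved under pics/ and viewed, about 8 in all and at most 12, crops included, and the job is handed in when it is done.

```bash
ls; mkdir -p pics; python3 - <<'E'
from bench import ctrl
import cv2,numpy as np
for n in ["scene","side","wrist"]:
    p=ctrl.camera_params(n); im=ctrl.get_image(n)
    cv2.imwrite(f"pics/{n}0.png",im[:,:,::-1]); print(n,np.round(p["K"],1).tolist(),np.round(p["pose"],4).tolist())
s=ctrl.get_state();print(s)
E
```

```text
pics
scene [[436.8, 0.0, 323.4], [0.0, 436.8, 237.6], [0.0, 0.0, 1.0]] [[-0.0307, 0.8472, -0.5303, 0.9619], [0.9994, 0.0338, -0.004, 0.005], [0.0145, -0.5301, -0.8478, 0.9311], [0.0, 0.0, 0.0, 1.0]]
side [[573.0, 0.0, 314.5], [0.0, 573.0, 241.5], [0.0, 0.0, 1.0]] [[-0.9778, -0.1348, 0.1607, 0.1852], [-0.2098, 0.6252, -0.7517, 1.1997], [0.0008, -0.7687, -0.6396, 1.1109], [0.0, 0.0, 0.0, 1.0]]
wrist [[371.6, 0.0, 322.4], [0.0, 371.6, 236.7], [0.0, 0.0, 1.0]] [[0.278, -0.923, -0.266, 0.2543], [-0.9606, -0.2677, -0.075, -0.6022], [-0.002, 0.2764, -0.961, 0.3851], [0.0, 0.0, 0.0, 1.0]]
{'time': 0.15, 'joint_positions': array([ 1.30210383,  0.32165397, -0.07008691,  1.45137395,  0.02262748,
        1.37078658, -0.05687761]), 'qd': array([-0.00023715, -0.00101929, -0.00025368, -0.00306289, -0.00033479,
       -0.00025527, -0.00213412]), 'joint_torque': array([ 1.07457261e-04, -4.91795075e+01, -4.04592287e-01, -3.12877750e+01,
       -6.39298162e-02,  4.04697005e-02,  1.17805453e-04]), 'position': array([ 0.1811918 , -0.62376123,  0.18592247]), 'tool_rot': array([-3.10884081e+00, -4.42616904e-01,  4.88837325e-04]), 'ft_force': array([ 0.27087901, -0.19234464, -0.16500483]), 'torque': array([ 0.02488318, -0.00961626, -0.00265959]), 'grip_width': 0.9977116492484462}
```

View pics/scene0.png

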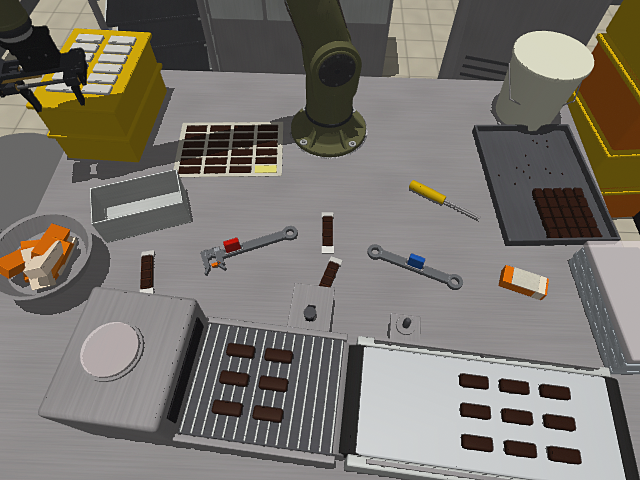

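View pics/side0.png

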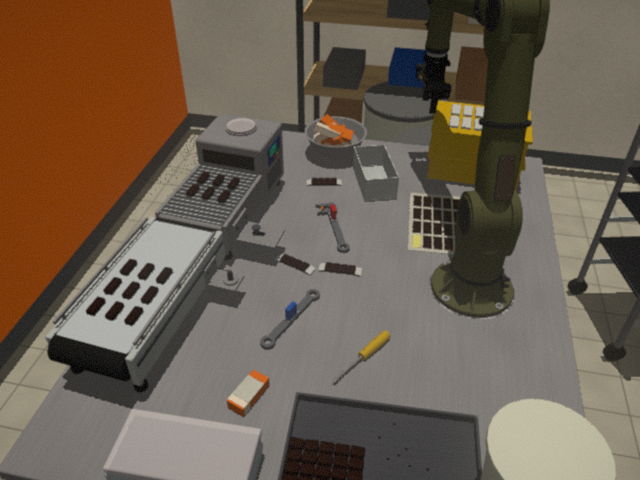

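The scene view shows the link with the red grip at (232,244), its eye at (290,233) and its hook at about (213,260). The pin is at (310,313) and the stud at (406,323). The side view shows the same items: grip (333,210), eye (343,246), pin (256,230), stud (229,274). I'll enlarge both.

```bash
python3 - <<'E'
import cv2,numpy as np
a=cv2.imread("pics/scene0.png")[215:345,190:430]; b=cv2.imread("pics/side0.png")[190:300,205:355]
a=cv2.resize(a,None,fx=3.333,fy=3.333,interpolation=2); cv2.imwrite("pics/sc.png",a)
b=cv2.resize(b,None,fx=5,fy=5,interpolation=2); cv2.imwrite("pics/sd.png",b);print(a.shape,b.shape)
E
```

```text
(433, 800, 3) (550, 750, 3)
```

View pics/sc.png

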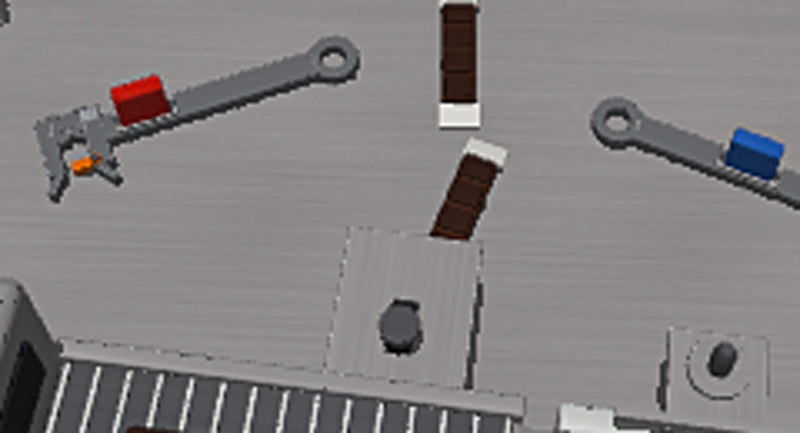

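View pics/sd.png

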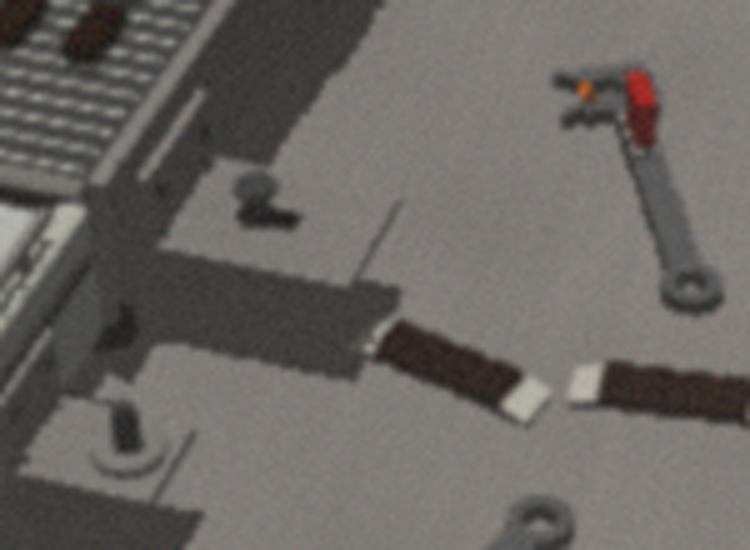

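Scene crop: eye (334,58), grip top (137,88), boss centre (717,367), stud top (724,347), pin head top (401,318). Side crop: eye (691,286), grip top (638,78), boss (128,453), stud top (124,406), head (256,184). I'll intersect these rays with the known heights and compare the two cameras.

```bash
cat > h.py <<'E'
from bench import ctrl
import cv2,numpy as np
from scipy.spatial.transform import Rotation as R
def hit(cam,uv,z):
    p=ctrl.camera_params(cam);K=p["K"];T=np.array(p["pose"])
    if cam=="wrist":
        d=np.array([(uv[0]-K[0][2]),(uv[1]-K[1][2])])/K[0][0];r=np.hypot(*d)
        v=np.array([*(np.sin(r)*d/max(r,1e-9)),np.cos(r)])
    else: v=np.array([(uv[0]-K[0][2])/K[0][0],(uv[1]-K[1][2])/K[1][1],1])
    v=T[:3,:3]@v;o=T[:3,3];return (o+v*(z-o[2])/v[2])
def toolmove(target,yaw_link=None):
    pass
E
python3 - <<'E'
from h import *
P={"eye":((334,58),(691,286),.012),"grip":((137,88),(638,78),.05),"boss":((717,367),(128,453),.07),"stud":((724,347),(124,406),.099),"head":((401,318),(256,184),.093),"brkL":((348,227),(400,200),.07),"brkR":((482,240),(355,280),.07)}
for k,(a,b,z) in P.items():
    A=hit("scene",np.array(a)/3.3333+[190,215],z);B=hit("side",np.array(b)/5+[205,190],z)
    print(k,np.round(A*1000,1)[:2],np.round(B*1000,1)[:2])
E
```

```text
eye [375.  -82.7] [372.7 -83.9]
grip [ 430.  -216.4] [ 433.3 -230.9]
boss [630.2 176.7] [628.5 179.6]
stud [628.5 176. ] [629.4 174.8]
head [614.5 -20.4] [618.2 -25.8]
brkL [542.7 -58.7] [541.8 -56.7]
brkR [548.8  29.1] [548.6  18.5]
```

```bash
cat >> h.py <<'E'
def plan(xy,z,head):
    """rows' shift/turn to TCP xy(mm), z(mm), tool y heading (deg), tool straight down"""
    s=ctrl.get_state();Rc=R.from_rotvec(s["tool_rot"])
    h=np.radians(head);y=np.array([np.cos(h),np.sin(h),0]);zz=np.array([0,0,-1.]);Rt=R.from_matrix(np.c_[np.cross(y,zz),y,zz])
    d=Rc.inv().apply(np.array([*xy,z])-s["position"]*1000);r=(Rc.inv()*Rt).as_rotvec()
    print("t",round(s["time"],2),"pos",np.round(s["position"]*1000,1),"hd",np.round(np.degrees(np.arctan2(*Rc.as_matrix()[1::-1,1])),2),"F",np.round(s["ft_force"],1),"g",round(s["grip_width"],3))
    print("shift",np.round(d,1),"turn",np.round(r,4),"ang",np.degrees(np.linalg.norm(r)).round(1))
E
python3 -c "
from h import *
plan((430,-216),187,-30); plan((430,-216),187,22.4)"
```

```text
t 0.15 pos [ 181.2 -623.8  185.9] hd -73.79 F [ 0.3 -0.2 -0.2] g 0.998
shift [ 352.7 -322.1   -0.7] turn [-1.400e-03 -4.000e-04 -7.644e-01] ang 43.8
t 0.15 pos [ 181.2 -623.8  185.9] hd -73.79 F [ 0.3 -0.2 -0.2] g 0.998
shift [ 352.7 -322.1   -0.7] turn [-1.2000e-03 -1.1000e-03 -1.6789e+00] ang 96.2
```

```bash
python3 -m creep '[[[1,353,-322,0,0,0,-0.76],[1,353,-322,0,0,0,-0.76],[1,353,-322,0,0,0,-0.76],[1,353,-322,0,0,0,-0.76],[1,353,-322,0,0,0,-0.76]]]'
python3 -c "
from h import *
plan((430,-216),187,22.4)"
```

```text
time: 0.65
position: [0.3124, -0.4089, 0.1866]
tool_rot: [2.727, 1.559, -0.0]
ft_force: [0.8, -0.6, 0.2]
grip_width: 0.999
t 0.65 pos [ 312.4 -408.9  186.6] hd -30.48 F [ 0.8 -0.6  0.2] g 0.999
shift [225.9   3.5  -0.5] turn [-2.000e-04  2.000e-04 -9.229e-01] ang 52.9
```

```bash
python3 -m creep '[[[1,226,3,0,0,0,-0.92],[1,226,3,0,0,0,-0.92],[1,226,3,0,0,0,-0.92],[1,226,3,0,0,0,-0.92],[1,226,3,0,0,0,-0.92]]]' >/dev/null
python3 -c "
from h import *
plan((430,-216),187,22.4)"
```

```text
t 1.15 pos [ 432.1 -213.6  186.9] hd 12.82 F [ 0.8 -0.4 -0.6] g 1.0
shift [-1.9 -2.6 -0.1] turn [ 0.001  -0.0004 -0.1672] ang 9.6
```

```bash
python3 -m creep '[[[1,-2,-2.6,0,0,0,-0.167],[1,-2,-2.6,0,0,0,-0.167],[1,-2,-2.6,0,0,0,-0.167]]]' >/dev/null
python3 - <<'E'
from h import *
plan((430,-216),187,22.4)
im=ctrl.get_image("wrist"); cv2.imwrite("pics/w1.png",im[:,:,::-1])
E
```

```text
t 1.45 pos [ 427.5 -221.3  186.5] hd 21.49 F [-0.2 -0.3 -0.3] g 0.998
shift [ 4.   4.3 -0.5] turn [-0.0004 -0.0001 -0.0159] ang 0.9
```

View pics/w1.png

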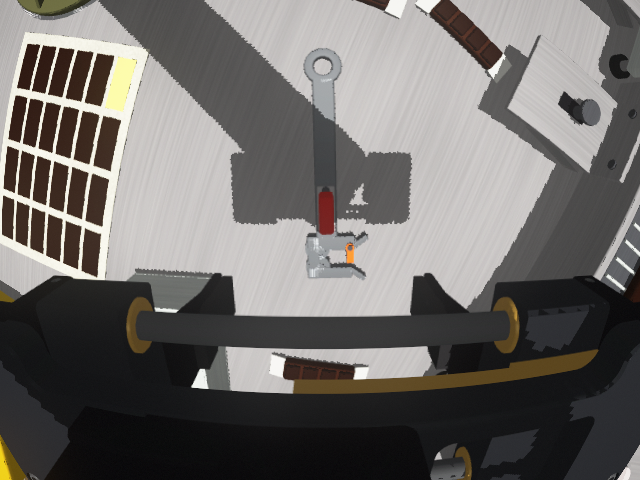

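The wrist view shows the link along the image vertical: eye (323,66), grip top about x 319–334, y 191–236. The pin head is at (590,112), with the slot end showing in front of it at (560,97). The bracket's front corners are at (539,36) and (508,107).

```bash
python3 - <<'E'
from h import *
for n,uv,z in [("eye",(323,66),.012),("griptop far",(326.5,191),.05),("griptop near",(326.5,235),.05),("latch",(350,254),.012),("bracket FL",(539,36),.07),("FR",(508,107),.07),("BR",(590,170),.07),("head",(590,112),.093),("slot end",(559,97),.07)]:
    print(n,np.round(hit("wrist",uv,z)*1000,1)[:2])
E
```

```text
eye [375.9 -86.9]
griptop far [ 422.9 -198.4]
griptop near [ 438.3 -237.2]
latch [ 473.6 -257.4]
bracket FL [551.8  23.8]
FR [545.5 -59.1]
BR [663.1 -68.1]
head [619.5 -24.3]
slot end [594.2 -21.5]
```

```bash
python3 -c "
from h import *
plan((430.5,-217.8),21,22.8)"
```

```text
t 1.5 pos [ 427.5 -221.5  186.5] hd 21.46 F [ 0.4 -0.4 -0.1] g 1.001
shift [  2.3   4.2 165.5] turn [-0.0003 -0.0002 -0.0234] ang 1.3
```

```bash
python3 -m creep '[[[0.6,2.3,4.2,40,0,0,-0.023],[0.6,2.3,4.2,85,0,0,-0.023],[0.6,2.3,4.2,125,0,0,-0.023],[0.6,2.3,4.2,155,0,0,-0.023],[0.6,2.3,4.2,165.5,0,0,-0.023]]]' >/dev/null
python3 -c "
from h import *
plan((430.5,-217.8),21,22.8)"
```

```text
t 2.0 pos [ 428.1 -216.6   18.1] hd 22.83 F [ 0.1 -0.5 -0.7] g 0.649
shift [-2.1  1.7 -3. ] turn [-0.0033 -0.0049  0.0005] ang 0.3
```

```bash
python3 -m creep '[[[0.6,0,0,0,0,0,0],[0.6,0,0,0,0,0,0]]]' >/dev/null
python3 - <<'E'
from h import *
plan((430.5,-217.8),21,22.8)
im=ctrl.get_image("wrist"); cv2.imwrite("pics/w2.png",im[150:390,160:480,::-1].repeat(2,0).repeat(2,1))
E
```

```text
t 2.2 pos [ 432.  -218.    22.6] hd 22.95 F [ 0.7 -0.4  0.3] g 0.602
shift [ 0.8 -1.3  1.6] turn [0.0013 0.0016 0.0026] ang 0.2
```

View pics/w2.png

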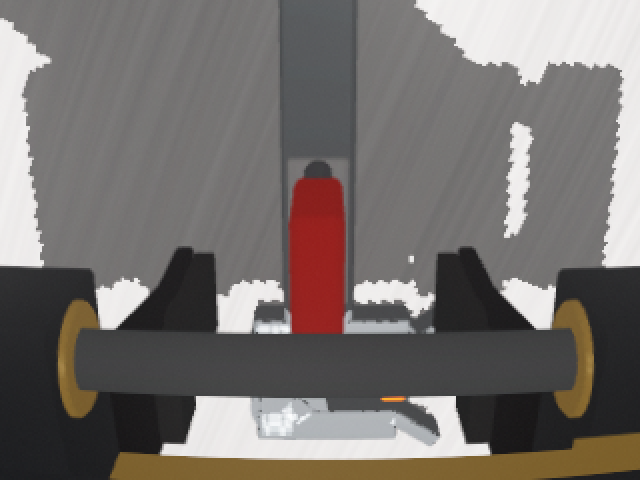

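The grip sits between the fingers, about 2 mm off centre. I'll centre it and close.

```bash
python3 -m creep '[[[0.5,0.5,-2,0.8,0,0,0],[0.2,0.5,-2,0.8,0,0,0],[0,0.5,-2,0.8,0,0,0],[0,0.5,-2,0.8,0,0,0],[0,0.5,-2,0.8,0,0,0]]]' 50
python3 -m creep '[[[0,0,0,0,0,0,0],[0,0,0,0,0,0,0],[0,0,0,-15,0,0,0],[0,0,0,-50,0,0,0],[0,0,0,-80,0,0,0]]]' 50
python3 -c "
from h import *
plan((430.5,-217.8),200,22.8)"
```

```text
time: 2.75
position: [0.4291, -0.2175, 0.0206]
tool_rot: [1.733, 2.62, -0.0]
ft_force: [-0.1, 0.1, 1.2]
grip_width: 0.231
time: 3.25
position: [0.4288, -0.2172, 0.1013]
tool_rot: [-1.732, -2.62, -0.0]
ft_force: [0.6, -0.2, 0.2]
grip_width: 0.006
t 3.25 pos [ 428.8 -217.2  101.3] hd 23.05 F [ 0.6 -0.2  0.2] g 0.006
shift [ -1.2   1.3 -98.7] turn [-0.0003 -0.0008  0.0043] ang 0.3
```

The opening went to 0.006, so the fingers hold nothing. I'll look.

```bash
python3 - <<'E'
from h import *
plan((430.5,-217.8),200,22.8)
im=ctrl.get_image("wrist"); cv2.imwrite("pics/w3.png",im[:,:,::-1])
im=ctrl.get_image("side"); cv2.imwrite("pics/s3.png",im[:,:,::-1])
E
```

```text
t 3.25 pos [ 428.8 -217.2  101.3] hd 23.05 F [ 0.6 -0.2  0.2] g 0.006
shift [ -1.2   1.3 -98.7] turn [-0.0003 -0.0008  0.0043] ang 0.3
```

View pics/w3.png

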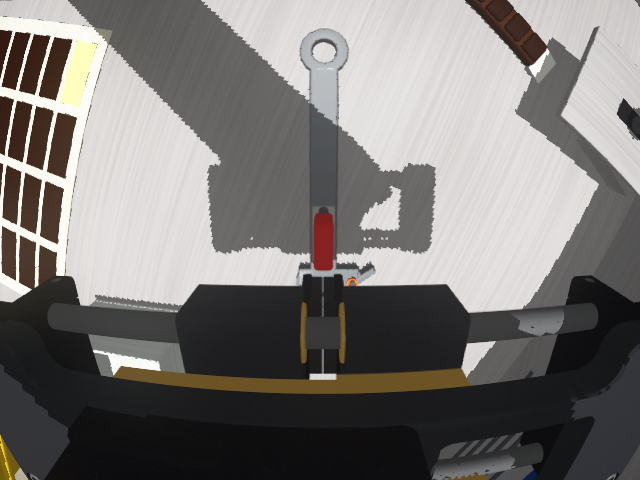

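```bash
python3 - <<'E'
from h import *
for n,uv,z in [("eye",(323.5,50),.012),("griptop far",(323.5,212),.05),("griptop near",(324,270),.05),("bar/block far",(323,207),.012),("latch hinge",(351,282),.012)]:
    print(n,np.round(hit("wrist",uv,z)*1000,1)[:2])
p=ctrl.camera_params("wrist");T=np.linalg.inv(p["pose"]);K=p["K"]
s=ctrl.get_state()
for q in [s["position"],[.4305,-.218,.05],[.4305,-.218,.03]]:
    c=T[:3,:3]@q+T[:3,3];r=np.hypot(*c[:2]);th=np.arctan2(r,c[2]);print(q,np.round([K[0][2]+371.6*th*c[0]/r,K[1][2]+371.6*th*c[1]/r]))
E
```

```text
eye [378.4 -88. ]
griptop far [ 425.2 -199.1]
griptop near [ 442.5 -238.9]
bar/block far [ 426.8 -203.2]
latch hinge [ 474.3 -253.8]
[ 0.43204088 -0.21891789  0.10458385] [322. 269.]
[0.4305, -0.218, 0.05] [320. 239.]
[0.4305, -0.218, 0.03] [320. 231.]
```

The fingers were in the right place, so they probably had not clamped yet when the lift began. I'll open, go down again and close for longer.

```bash
python3 -m creep '[[[0.5,0,0,0,0,0,0],[0.5,0,0,0,0,0,0],[0.5,0,0,0,0,0,0],[0.5,0,0,0,0,0,0],[0.5,0,0,0,0,0,0]]]' 50
python3 -c "
from h import *
plan((432,-219.5),20,22.8)"
```

```text
time: 3.85
position: [0.4286, -0.2172, 0.0998]
tool_rot: [-1.732, -2.619, -0.0]
ft_force: [-0.3, -0.7, -0.0]
grip_width: 0.37
t 3.85 pos [ 428.6 -217.2   99.8] hd 23.04 F [-0.3 -0.7 -0. ] g 0.37
shift [-3.5  2.3 79.8] turn [-0.0006 -0.001   0.0042] ang 0.3
```

```bash
python3 -m creep '[[[0.5,-2.5,0,40,0,0,0.004],[0.5,-2.5,0,75,0,0,0.004],[0.5,-2.5,0,80,0,0,0.004],[0.5,-2.5,0,80,0,0,0.004],[0,-2.5,0,80,0,0,0.004]]]' 50
python3 -m creep '[[[0,0,0,0,0,0,0],[0,0,0,0,0,0,0],[0,0,0,0,0,0,0],[0,0,0,0,0,0,0],[0,0,0,0,0,0,0]]]' 50
python3 -m creep '[[[0,0,0,0,0,0,0],[0,0,0,0,0,0,0],[0,0,0,0,0,0,0],[0,0,0,0,0,0,0],[0,0,0,0,0,0,0]]]' 50
```

```text
time: 4.35
position: [0.4312, -0.2203, 0.0219]
tool_rot: [1.737, 2.615, 0.0]
ft_force: [0.2, -0.8, 1.1]
grip_width: 0.461
time: 4.85
position: [0.43, -0.2198, 0.0206]
tool_rot: [1.738, 2.616, -0.0]
ft_force: [0.6, -0.2, 1.2]
grip_width: 0.053
time: 5.35
position: [0.4299, -0.2198, 0.0204]
tool_rot: [-1.738, -2.617, 0.0]
ft_force: [0.3, -0.2, 0.2]
grip_width: 0.005
```

```bash
python3 - <<'E'
from h import *
im=ctrl.get_image("wrist"); a=im[130:400,160:480,::-1]
b=ctrl.get_image("side")[150:290,270:420,::-1]
a=cv2.resize(a,None,fx=1.5,fy=1.5); b=cv2.resize(b,(320,300),interpolation=2)
o=np.zeros((410,800,3),np.uint8);o[:405,:480]=a;o[:300,480:]=b
cv2.imwrite("pics/w4.png",o)
p=ctrl.camera_params("wrist");T=np.linalg.inv(p["pose"]);K=p["K"]
s=ctrl.get_state();print(s["position"],s["grip_width"])
for q in [s["position"],s["position"]+[0,0,.019],s["position"]+[0,0,.03]]:
    c=T[:3,:3]@q+T[:3,3];r=np.hypot(*c[:2]);th=np.arctan2(r,c[2]);print(np.round([K[0][2]+371.6*th*c[0]/r,K[1][2]+371.6*th*c[1]/r]))
E
```

```text
[ 0.4299205  -0.21977007  0.02040589] 0.0006226466360442083
[322. 269.]
[322. 281.]
[321. 290.]
```

View pics/w4.png

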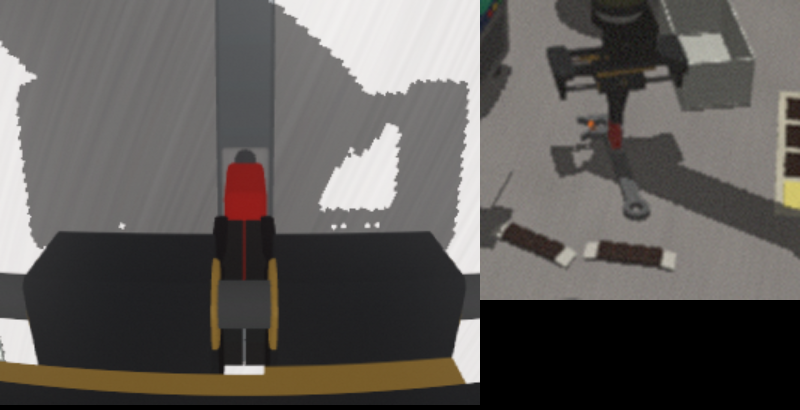

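The shut fingers seem to show no grip between them. I'll check the geometry with projections and an enlarged side crop.

```bash
cat >> h.py <<'E'
def proj(cam,q):
    p=ctrl.camera_params(cam);T=np.linalg.inv(p["pose"]);K=p["K"];c=T[:3,:3]@np.asarray(q)+T[:3,3]
    if cam=="wrist":
        r=np.hypot(*c[:2]);k=np.arctan2(r,c[2])/r
    else: k=1/c[2]
    return np.round([K[0][2]+K[0][0]*k*c[0],K[1][2]+K[1][1]*k*c[1]],1)
E
python3 - <<'E'
from h import *
def red(im):
    im=im.astype(int);m=(im[...,0]>90)&(im[...,1]<60)&(im[...,2]<60);return m
a=ctrl.get_image("side");b=ctrl.get_image("scene")
p=ctrl.get_state()["position"];print(p)
ps=proj("side",p);pc=proj("scene",p);print("tcp side",ps,"z50",proj("side",p+[0,0,.03]),"scene",pc,"z50",proj("scene",p+[0,0,.03]))
d=np.array([.388,-.922,0])
for nm,im in(("side",a),("scene",b)):
    ys,xs=np.where(red(im)&(np.hypot(*(np.indices(im.shape[:2])[::-1]-proj(nm,p)[:,None,None]))<40));print(nm,"red",xs.min(),xs.max(),ys.min(),ys.max())
def crop(im,c,w=40,h=40):
    x,y=np.round(c).astype(int);return cv2.resize(im[y-h:y+h,x-w:x+w,::-1],(400,400),interpolation=2)
cv2.imwrite("pics/c5.png",np.hstack([crop(a,ps),crop(b,pc)]))
E
```

```text
[ 0.42993429 -0.21981554  0.02044552]
tcp side [332.8 215.4] z50 [333.  207.7] scene [231.7 247.7] z50 [229.6 241.2]
side red 323 323 207 207
scene red 212 217 265 266
```

View pics/c5.png

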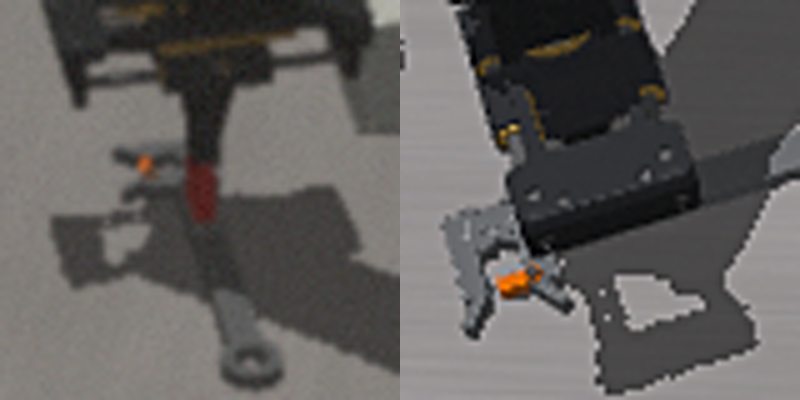

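```bash
python3 - <<'E'
from h import *
print("offset",ctrl.grasp_offset)
print("tin", hit("scene",(191,219),0)[:2],hit("side",(397,196),0)[:2],hit("side",(364,200),0)[:2],"scene top right corner",hit("scene",(181,171),.085)[:2],hit("scene",(189,205),.085)[:2])
s=ctrl.get_state();p=s["position"];Rm=R.from_rotvec(s["tool_rot"]).as_matrix()
for sx in(37,-37):
  for sy in (95,-95): print("body",sx,sy,(p+Rm@[sx/1000,sy/1000,-.07])[:2].round(3))
for dz in (-.0,-.02,-.036): print(dz,[proj("wrist",p+Rm@[x,0,dz]) for x in (.0,.0095)],proj("side",p+Rm@[0,0,dz]))
E
```

```text
offset 0.0187
tin [ 0.33666478 -0.34113995] [ 0.24414083 -0.39733187] [ 0.34895537 -0.35123108] scene top right corner [ 0.24979896 -0.3623009 ] [ 0.35378474 -0.32198089]
body 37 95 [ 0.503 -0.149]
body 37 -95 [ 0.328 -0.223]
body -37 95 [ 0.532 -0.217]
body -37 -95 [ 0.357 -0.291]
-0.0 [array([321.6, 268.6]), array([321.5, 252.9])] [332.8 215.4]
-0.02 [array([321.5, 282.3]), array([321.5, 265.3])] [332.9 210.3]
-0.036 [array([321.4, 295.2]), array([321.4, 277.1])] [333.1 206.1]
```

The tin is clear of the gripper body. The images suggest the real fingertips end about 30 mm above the stated TCP. I'll open, lower in small steps while watching the force, and try the grip.

```bash
python3 -m creep '[[[0.5,0,0,0,0,0,0],[0.5,0,0,0,0,0,0],[0.5,0,0,0,0,0,0],[0.5,0,0,0,0,0,0],[0.5,0,0,0,0,0,0]]]' 50 | tail -2
python3 -m creep '[[[0.5,0,0,2,0,0,0],[0.5,0,0,4,0,0,0],[0.5,0,0,6,0,0,0],[0.5,0,0,8,0,0,0],[0.5,0,0,10,0,0,0]]]' 50
python3 -m creep '[[[0.5,0,0,2,0,0,0],[0.5,0,0,4,0,0,0],[0.5,0,0,6,0,0,0],[0.5,0,0,8,0,0,0],[0.5,0,0,8,0,0,0]]]' 50
```

```text
ft_force: [-0.1, 0.3, 0.4]
grip_width: 0.375
time: 6.55
position: [0.4299, -0.2197, 0.0102]
tool_rot: [-1.738, -2.617, 0.0]
ft_force: [-0.3, -1.0, -0.3]
grip_width: 0.499
time: 7.05
position: [0.4297, -0.2196, 0.0021]
tool_rot: [-1.738, -2.616, 0.0]
ft_force: [0.8, -0.0, -0.9]
grip_width: 0.501
```

```bash
python3 -m creep '[[[0.5,0,0,1,0,0,0],[0.5,0,0,2,0,0,0],[0.5,0,0,3,0,0,0],[0.5,0,0,4,0,0,0],[0.5,0,0,4,0,0,0]]]' 50
python3 -m creep '[[[0.5,0,0,2,0,0,0],[0.5,0,0,4,0,0,0],[0.5,0,0,6,0,0,0],[0.5,0,0,6,0,0,0],[0.5,0,0,6,0,0,0]]]' 50
```

```text
time: 7.55
position: [0.4298, -0.2197, -0.0017]
tool_rot: [-1.738, -2.616, 0.0]
ft_force: [-0.2, -0.3, -0.9]
grip_width: 0.501
time: 8.05
position: [0.4299, -0.2198, -0.0076]
tool_rot: [-1.738, -2.617, 0.0]
ft_force: [0.4, -0.7, -0.1]
grip_width: 0.505
```

There was no contact even at a stated z of −8, so the true tip is clearly higher than reported. Closing here.

```bash
python3 -m creep '[[[0,0,0,0,0,0,0],[0,0,0,0,0,0,0],[0,0,0,0,0,0,0],[0,0,0,0,0,0,0],[0,0,0,0,0,0,0]]]' 30|tail -2
python3 -m creep '[[[0,0,0,0,0,0,0],[0,0,0,0,0,0,0],[0,0,0,0,0,0,0],[0,0,0,0,0,0,0],[0,0,0,0,0,0,0]]]' 50 |tail -2
python3 - <<'E'
from h import *
s=ctrl.get_state();p=s["position"]
print(p,[proj("wrist",p+[0,0,dz]) for dz in (0,.02,.036)])
im=ctrl.get_image("wrist"); cv2.imwrite("pics/w6.png",im[:,:,::-1])
E
```

```text
ft_force: [-0.3, -0.4, -2.5]
grip_width: 0.153
ft_force: [1.4, -0.1, -0.9]
grip_width: 0.157
[ 0.43016702 -0.21973498 -0.00753989] [array([321.6, 268.6]), array([321.6, 282.2]), array([321.5, 295.2])]
```

Gripped: 0.157 is 13.7 mm. Lift.

```bash
python3 -m creep '[[[0,0,0,-8,0,0,0],[0,0,0,-30,0,0,0],[0,0,0,-70,0,0,0],[0,0,0,-110,0,0,0],[0,0,0,-130,0,0,0]]]' 55
python3 -m creep '[[[0,0,0,0,0,0,0],[0,0,0,0,0,0,0]]]' 55 | tail -2
python3 -c "
from h import *
plan((565.4,45.7),122,-26)"
```

```text
time: 9.6
position: [0.4309, -0.2204, 0.126]
tool_rot: [1.736, 2.614, -0.001]
ft_force: [1.0, -0.7, -3.7]
grip_width: 0.161
ft_force: [0.5, 0.6, -4.1]
grip_width: 0.156
t 9.8 pos [ 429.  -219.6  121.7] hd 22.79 F [ 0.5  0.6 -4.1] g 0.156
shift [191.8 228.5  -0.5] turn [-0.0014 -0.      0.8516] ang 48.8
```

```bash
python3 -m creep '[[[0,32,38,0,0,0,0.14],[0,64,76,0,0,0,0.28],[0,96,114,0,0,0,0.42],[0,128,152,0,0,0,0.56],[0,160,190,0,0,0,0.7]]]' 55 | tail -2
python3 -m creep '[[[0,0,0,0,0,0,0],[0,0,0,0,0,0,0]]]' 55 | tail -1
python3 -c "
from h import *
plan((565.4,45.7),122,-26)"
```

```text
ft_force: [1.3, 0.2, -4.0]
grip_width: 0.155
grip_width: 0.158
t 10.5 pos [524.4 -31.8 120. ] hd -12.62 F [ 0.4 -1.1 -4. ] g 0.158
shift [84.6 23.1 -2.1] turn [-0.0049  0.0008  0.2336] ang 13.4
```

```bash
python3 -m creep '[[[0,30,8,0,0,0,0.08],[0,60,16,-1,0,0,0.16],[0,85,23,-2,0,0,0.233],[0,85,23,-2,0,0,0.233],[0,85,23,-2,0,0,0.233]]]' 55 | tail -2
python3 -m creep '[[[0,0,0,0,0,0,0],[0,0,0,0,0,0,0]]]' 55 | tail -1
python3 - <<'E'
from h import *
plan((565.4,45.7),122,-26)
im=ctrl.get_image("wrist"); cv2.imwrite("pics/w7.png",im[:,:,::-1])
print("stud expect",proj("wrist",(.629,.176,.099)),"eye expect",proj("wrist",(.629,.176,.139)))
E
```

```text
ft_force: [-0.1, -1.0, -4.0]
grip_width: 0.152
grip_width: 0.152
t 11.2 pos [566.8  42.4 123.8] hd -26.34 F [ 0.4  0.6 -3.5] g 0.152
shift [ 2.3 -2.7  1.7] turn [-0.0008  0.0019 -0.0059] ang 0.4
stud expect [316.6  19.5] eye expect [315.3  -3. ]
```

View pics/w7.png

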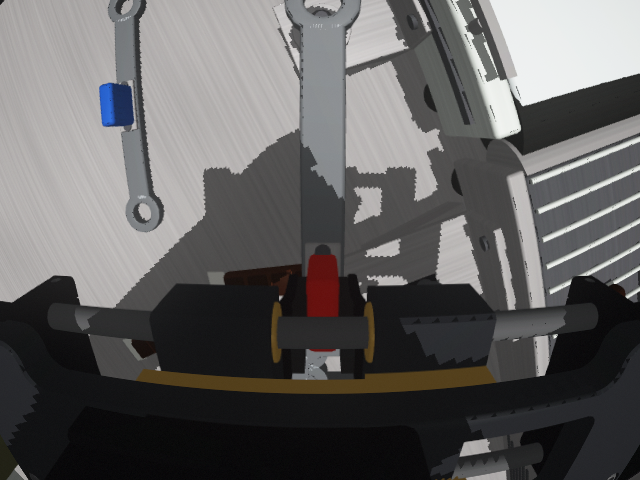

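The link hangs level, with its eye at the top edge (323, ~3) and the stud visible through the hole at (321,14). I'll go down to just above the stud and check all three cameras in one composite.

```bash
python3 -m creep '[[[0,1,-1.5,8,0,0,0],[0,1,-1.5,16,0,0,0],[0,1,-1.5,23,0,0,0],[0,1,-1.5,23,0,0,0],[0,1,-1.5,23,0,0,0]]]' 55 | tail -2
python3 - <<'E'
from h import *
plan((565.4,45.7),122,-26)
E=[.629,.176,.109]
w=ctrl.get_image("wrist");a=ctrl.get_image("scene");b=ctrl.get_image("side")
for n,i in zip("wab",(w,a,b)): cv2.imwrite(f"pics/m7{n}.png",i[:,:,::-1])
def crop(im,c,w,h,f):
    x,y=np.round(c).astype(int);x0=max(x-w//2,0);y0=max(y-h//2,0);print("origin",x0,y0,"f",f);return cv2.resize(im[y0:y0+h,x0:x0+w,::-1],(w*f,h*f),interpolation=2)
o=np.zeros((600,800,3),np.uint8)
t=crop(w,(322,0),114,42,7);o[:294,:798]=t
t=crop(a,proj("scene",E),56,42,7);o[300:594,:392]=t
t=crop(b,proj("side",E),56,42,7);o[300:594,400:792]=t
cv2.imwrite("pics/m7.png",o)
E
```

```text
ft_force: [0.0, -0.4, -3.5]
grip_width: 0.16
t 11.75 pos [566.3  46.1 101. ] hd -26.2 F [ 0.  -0.4 -3.5] g 0.16
shift [ -0.8  -0.6 -21. ] turn [-0.0008  0.0006 -0.0035] ang 0.2
origin 265 0 f 7
origin 380 297 f 7
origin 201 248 f 7
```

View pics/m7.png

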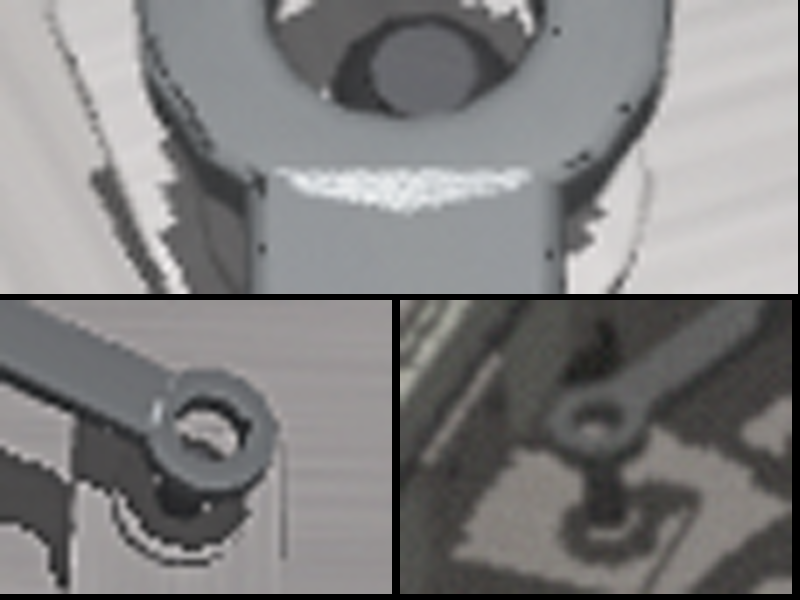

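The composite shows the wrist hole's near edge at crop (405,117) and the stud tip at crop (425,68). The scene camera has the eye at crop (208,137) and the side camera at crop (200,120). Now the offsets.

```bash
python3 - <<'E'
from h import *
plan((565.4,45.7),122,-26)
u=np.array([np.cos(np.radians(63.8)),np.sin(np.radians(63.8)),0])
e=hit("wrist",(322.9,16.7),.1206)+.0095*u; s=hit("wrist",(325.7,9.7),.099)
print("wrist eye",e*1e3,"stud",s*1e3)
print("eye scene",hit("scene",(409.7,316.6),.1206)*1e3,"side",hit("side",(229.6,265.1),.1206)*1e3)
p=ctrl.get_state()["position"];print("eye from tcp",(p[:2]+.145*u[:2])*1e3)
E
```

```text
t 11.9 pos [566.9  46.2 101.8] hd -26.2 F [ 0.8 -0.  -3.6] g 0.157
shift [ -1.1  -1.1 -20.2] turn [ 0.0005  0.     -0.0035] ang 0.2
wrist eye [630.75800061 175.51437607 120.6       ] stud [632.91298887 176.34862141  99.        ]
eye scene [631.76989462 176.86635563 120.6       ] side [627.86175582 174.75782523 120.6       ]
eye from tcp [630.86891046 176.32109978]
```

The eye is over the stud to within about 2 mm. I'll lower and feel.

```bash
python3 -m creep '[[[0,0,0.5,4,0,0,0],[0,0,0.5,8,0,0,0],[0,0,0.5,11,0,0,0],[0,0,0.5,14,0,0,0],[0,0,0.5,14,0,0,0]]]' 55
python3 -m creep '[[[0,0,0,1,0,0,0],[0,0,0,2,0,0,0],[0,0,0,3,0,0,0],[0,0,0,4,0,0,0],[0,0,0,5,0,0,0]]]' 55
```

```text
time: 12.4
position: [0.5665, 0.0458, 0.0867]
tool_rot: [-2.667, -1.66, 0.002]
ft_force: [-0.1, 0.5, -3.9]
grip_width: 0.159
time: 12.9
position: [0.567, 0.0459, 0.0824]
tool_rot: [2.667, 1.66, -0.0]
ft_force: [1.0, -0.4, -3.0]
grip_width: 0.156
```

```bash
python3 -m creep '[[[0,0,0,2,0,0,0],[0,0,0,4,0,0,0],[0,0,0,6,0,0,0],[0,0,0,8,0,0,0],[0,0,0,8,0,0,0]]]' 55|tail -3
python3 -m creep '[[[0,0,0,2,0,0,0],[0,0,0,4,0,0,0],[0,0,0,6,0,0,0],[0,0,0,7,0,0,0],[0,0,0,7,0,0,0]]]' 55
python3 -m creep '[[[0,0,0,0.5,0,0,0],[0,0,0,1,0,0,0],[0,0,0,1.5,0,0,0],[0,0,0,2,0,0,0],[0,0,0,2,0,0,0]]]' 55
```

```text
tool_rot: [-2.667, -1.66, 0.001]
ft_force: [0.3, 0.2, -3.5]
grip_width: 0.161
time: 13.9
position: [0.5668, 0.0458, 0.0672]
tool_rot: [-2.667, -1.66, 0.001]
ft_force: [0.0, -0.7, -3.8]
grip_width: 0.162
time: 14.4
position: [0.5669, 0.0458, 0.0653]
tool_rot: [2.667, 1.66, -0.001]
ft_force: [0.3, 0.1, -3.6]
grip_width: 0.157
```

```bash
python3 -m creep '[[[0,0,0,0.5,0,0,0],[0,0,0,1,0,0,0],[0,0,0,1.5,0,0,0],[0,0,0,1.5,0,0,0]]]' 55|tail -4
python3 -m creep '[[[0,0,0,0.5,0,0,0],[0,0,0,1,0,0,0],[0,0,0,1.5,0,0,0],[0,0,0,1.5,0,0,0]]]' 55|tail -4
```

```text
position: [0.5669, 0.0458, 0.0638]
tool_rot: [2.667, 1.66, -0.001]
ft_force: [-0.7, -0.3, -4.0]
grip_width: 0.157
position: [0.5671, 0.0458, 0.0625]
tool_rot: [2.667, 1.66, -0.0]
ft_force: [-0.8, -0.6, -1.8]
grip_width: 0.156
```

The eye is on the boss: contact at a stated z of 62.5. I'll unload it slightly and swing about the stud.

```bash
python3 -m creep '[[[0,0.1,2.5,-0.5,0,0,-0.0175],[0,0.1,5.1,-0.8,0,0,-0.0349],[0,0.35,10.1,-0.8,0,0,-0.0698],[0,0.8,15.2,-0.8,0,0,-0.1047],[0,1.4,20.2,-0.8,0,0,-0.1396]]]' 55
python3 -m creep '[[[0,0,0,0,0,0,0],[0,0,0,0,0,0,0]]]' 55|tail -2
python3 - <<'E'
from h import *
plan((565.4,45.7),122,-26)
s=ctrl.get_state();Rm=R.from_rotvec(s["tool_rot"]).as_matrix();p=s["position"]
print("eye",(p+Rm@[.145,0,0])*1e3,"seat",(p+Rm@[-.055,0,0])*1e3)
E
```

```text
time: 15.7
position: [0.5861, 0.0379, 0.0631]
tool_rot: [2.543, 1.844, -0.001]
ft_force: [-0.5, -0.6, -3.7]
grip_width: 0.156
ft_force: [0.1, 0.6, -3.7]
grip_width: 0.155
t 15.9 pos [585.6  38.2  63. ] hd -18.25 F [ 0.1  0.6 -3.7] g 0.155
shift [  0.8 -21.5 -59. ] turn [-0.0007  0.0003  0.1353] ang 7.8
eye [630.96527042 175.92441125  62.95872016] seat [568.34476506 -14.01945005  63.00187951]
```

```bash
python3 -m creep '[[[0,0,1.27,0,0,0,-0.0087],[0,0,2.53,0,0,0,-0.0175],[0,0.1,3.8,0,0,0,-0.0262],[0,0.1,3.8,0,0,0,-0.0262]]]' 55|tail -4
python3 -m creep '[[[0,0,0.6,0,0,0,-0.0044],[0,0,1.27,0,0,0,-0.0087],[0,0,1.9,0,0,0,-0.0131],[0,0,2.53,0,0,0,-0.0175],[0,0,2.53,0,0,0,-0.0175]]]' 55|tail -4
python3 -c "
from h import *
print(ctrl.get_state()['torque'])"
```

```text
position: [0.5895, 0.0371, 0.0632]
tool_rot: [2.52, 1.875, -0.0]
ft_force: [0.0, -0.3, -2.7]
grip_width: 0.154
position: [0.5919, 0.0363, 0.0632]
tool_rot: [2.504, 1.897, -0.0]
ft_force: [0.1, 0.0, -3.7]
grip_width: 0.155
[-0.0375746  -0.10991713  0.02050746]
```

```bash
python3 -m creep '[[[0,0,0.6,0,0,0,-0.0044],[0,0,1.27,0,0,0,-0.0087],[0,0,1.9,0,0,0,-0.0131],[0,0,2.53,0,0,0,-0.0175],[0,0,2.53,0,0,0,-0.0175]]]' 55|tail -4
python3 -m creep '[[[0,0,0.6,0,0,0,-0.0044],[0,0,1.27,0,0,0,-0.0087],[0,0,1.9,0,0,0,-0.0131],[0,0,1.9,0,0,0,-0.0131]]]' 55|tail -4
python3 -c "
from h import *
print(ctrl.get_state()['torque'])"
```

```text
position: [0.5943, 0.0356, 0.0632]
tool_rot: [2.487, 1.919, -0.001]
ft_force: [0.2, 0.2, -4.0]
grip_width: 0.156
position: [0.5961, 0.0351, 0.0632]
tool_rot: [2.475, 1.935, -0.0]
ft_force: [0.6, -0.3, -3.2]
grip_width: 0.158
[-0.07979134 -0.04449784 -0.0181707 ]
```

```bash
python3 -m creep '[[[0,0,0.6,0,0,0,-0.0044],[0,0,1.27,0,0,0,-0.0087],[0,0,1.9,0,0,0,-0.0131],[0,0,1.9,0,0,0,-0.0131]]]' 55|tail -4
python3 - <<'E'
from h import *
s=ctrl.get_state();print(s['torque'])
Rm=R.from_rotvec(s["tool_rot"]).as_matrix();p=s["position"]
print("eye",(p+Rm@[.145,0,0])*1e3,"seat",(p+Rm@[-.055,0,0])*1e3)
E
```

```text
position: [0.598, 0.0347, 0.0632]
tool_rot: [2.462, 1.951, -0.0]
ft_force: [0.2, -0.8, -3.1]
grip_width: 0.154
[-0.10376847 -0.08303291 -0.02793848]
eye [631.11417946 175.85963183  63.16015859] seat [585.44076629 -18.85537909  63.22224571]
```

```bash
for i in 1; do python3 -m creep '[[[0,0,0.6,0,0,0,-0.0044],[0,0,1.27,0,0,0,-0.0087],[0,0,1.9,0,0,0,-0.0131],[0,0,1.9,0,0,0,-0.0131]]]' 55|tail -4; done
python3 -c "
from h import *
print(ctrl.get_state()['torque'])"
python3 -m creep '[[[0,0,0.6,0,0,0,-0.0044],[0,0,1.27,0,0,0,-0.0087],[0,0,1.9,0,0,0,-0.0131],[0,0,1.9,0,0,0,-0.0131]]]' 55|tail -4
python3 -c "
from h import *
print(ctrl.get_state()['torque'])"
```

```text
position: [0.5991, 0.0345, 0.0631]
tool_rot: [-2.449, -1.967, 0.002]
ft_force: [-2.4, 0.2, -2.4]
grip_width: 0.157
[-0.07923354  0.44673375 -0.14170749]
position: [0.6003, 0.0343, 0.063]
tool_rot: [-2.435, -1.982, 0.003]
ft_force: [-5.3, 1.3, -1.4]
grip_width: 0.158
[ 0.16256319  1.25225201 -0.35349438]
```

```bash
python3 -m creep '[[[0,0,0.6,0,0,0,-0.0044],[0,0,1.27,0,0,0,-0.0087],[0,0,1.27,0,0,0,-0.0087]]]' 55|tail -4
python3 - <<'E'
from h import *
s=ctrl.get_state();print(s['torque'])
Rm=R.from_rotvec(s["tool_rot"]).as_matrix();p=s["position"]
print("eye",(p+Rm@[.145,0,0])*1e3,"seat",(p+Rm@[-.055,0,0])*1e3)
E
```

```text
position: [0.6011, 0.0343, 0.0628]
tool_rot: [-2.426, -1.992, 0.004]
ft_force: [-6.2, 2.6, -0.6]
grip_width: 0.157
[ 0.24774019  1.37027321 -0.40151463]
eye [629.30337689 176.55080198  62.72219607] seat [590.43857432 -19.6366653   62.79149013]
```

Force at the hook is 6.7 N and its direction turns toward the stud, which fits the latch folding. Continue.

```bash
python3 -m creep '[[[0,0,0.6,-0.3,0,0,-0.0044],[0,0,1.27,-0.3,0,0,-0.0087],[0,0,1.9,-0.3,0,0,-0.0131],[0,0,1.9,-0.3,0,0,-0.0131]]]' 55|tail -4
python3 -m creep '[[[0,0,0.6,0,0,0,-0.0044],[0,0,1.27,0,0,0,-0.0087],[0,0,1.9,0,0,0,-0.0131],[0,0,1.9,0,0,0,-0.0131]]]' 55|tail -4
python3 - <<'E'
from h import *
s=ctrl.get_state();print(s['torque'])
Rm=R.from_rotvec(s["tool_rot"]).as_matrix();p=s["position"]
print("eye",(p+Rm@[.145,0,0])*1e3,"seat",(p+Rm@[-.055,0,0])*1e3)
E
```

```text
position: [0.6022, 0.034, 0.0627]
tool_rot: [-2.412, -2.007, 0.006]
ft_force: [-7.6, 1.8, -0.8]
grip_width: 0.155
position: [0.6033, 0.0338, 0.0628]
tool_rot: [-2.398, -2.022, 0.008]
ft_force: [-10.2, 0.6, 1.5]
grip_width: 0.152
[ 0.31258008  2.18062769 -0.50241037]
eye [627.76406736 176.66613695  62.63770113] seat [593.97411205 -20.458724    62.8053799 ]
```

```bash
python3 -m creep '[[[0,0,0,-0.5,0,0,0],[0,0,0,-1,0,0,0],[0,0,0,-1,0,0,0]]]' 55|tail -4
python3 - <<'E'
from h import *
s=ctrl.get_state();print(s['torque'])
Rm=R.from_rotvec(s["tool_rot"]).as_matrix();p=s["position"];print(Rm[:,2])
E
```

```text
position: [0.6034, 0.0338, 0.0629]
tool_rot: [-2.398, -2.022, 0.007]
ft_force: [-6.1, 1.8, -4.2]
grip_width: 0.152
[ 0.41448476  1.60125999 -0.4824235 ]
[-6.81982443e-03  8.03892475e-04 -9.99976422e-01]
```

```bash
python3 -m creep '[[[0,0,0.8,0,0,0,-0.0044],[0,0,1.6,0,0,0,-0.0087],[0,0,2.2,0,0,0,-0.0131],[0,0,2.2,0,0,0,-0.0131]]]' 55|tail -4
python3 -m creep '[[[0,0,0.8,-0.3,0,0,-0.0044],[0,0,1.6,-0.3,0,0,-0.0087],[0,0,1.6,-0.3,0,0,-0.0087]]]' 55|tail -4
python3 - <<'E'
from h import *
s=ctrl.get_state();print(s['torque'])
Rm=R.from_rotvec(s["tool_rot"]).as_matrix();p=s["position"];print(Rm[:,2])
print("eye",(p+Rm@[.145,0,0])*1e3,"seat",(p+Rm@[-.055,0,0])*1e3)
E
```

```text
position: [0.6064, 0.0342, 0.0631]
tool_rot: [-2.384, -2.039, 0.004]
ft_force: [-5.5, 2.7, -4.9]
grip_width: 0.152
position: [0.6084, 0.0343, 0.0636]
tool_rot: [-2.375, -2.05, 0.003]
ft_force: [-4.3, 3.2, -4.8]
grip_width: 0.153
[ 0.7573845   1.08610819 -0.22743246]
[-0.00409177  0.00214835 -0.99998932]
eye [629.56704786 177.72210596  63.86190874] seat [600.40516562 -20.14019752  63.55615265]
```

```bash
python3 -m creep '[[[0,0,0.8,0,0,0,-0.0044],[0,0,1.6,0,0,0,-0.0087],[0,0,2.3,0,0,0,-0.0131],[0,0,2.3,0,0,0,-0.0131]]]' 55|tail -4
python3 -m creep '[[[0,0,0.8,0,0,0,-0.0044],[0,0,1.6,0,0,0,-0.0087],[0,0,2.3,0,0,0,-0.0131],[0,0,2.3,0,0,0,-0.0131]]]' 55|tail -4
python3 - <<'E'
from h import *
s=ctrl.get_state();print(s['torque'])
Rm=R.from_rotvec(s["tool_rot"]).as_matrix();p=s["position"];print(Rm[:,2])
print("eye",(p+Rm@[.145,0,0])*1e3,"seat",(p+Rm@[-.055,0,0])*1e3)
E
```

```text
position: [0.6116, 0.0337, 0.064]
tool_rot: [-2.362, -2.067, 0.001]
ft_force: [-3.8, 3.2, -4.6]
grip_width: 0.154
position: [0.6153, 0.0319, 0.0649]
tool_rot: [2.352, 2.083, 0.001]
ft_force: [-2.6, 3.3, -4.9]
grip_width: 0.154
[ 0.84592995  0.45086852 -0.10408769]
[ 5.55448955e-04  1.59753506e-04 -9.99999833e-01]
eye [632.83813081 175.81505238  64.89845727] seat [608.67090083 -22.7194357   64.85331702]
```

```bash
python3 -m creep '[[[0,0,0.5,0.3,0,0,-0.0044],[0,0,1.1,0.6,0,0,-0.0087],[0,0,1.6,1,0,0,-0.0131],[0,0,1.6,1,0,0,-0.0131]]]' 55|tail -4
python3 -m creep '[[[0,0,0.6,0,0,0,-0.0044],[0,0,1.2,0,0,0,-0.0087],[0,0,1.8,0,0,0,-0.0131],[0,0,1.8,0,0,0,-0.0131]]]' 55|tail -4
python3 - <<'E'
from h import *
s=ctrl.get_state();print(s['torque'])
Rm=R.from_rotvec(s["tool_rot"]).as_matrix();p=s["position"];print(Rm[:,2])
print("eye",(p+Rm@[.145,0,0])*1e3,"seat",(p+Rm@[-.055,0,0])*1e3)
E
```

```text
position: [0.6171, 0.0314, 0.064]
tool_rot: [2.338, 2.098, 0.001]
ft_force: [-1.1, 3.5, -3.5]
grip_width: 0.158
position: [0.6187, 0.0312, 0.0638]
tool_rot: [2.324, 2.113, 0.0]
ft_force: [-1.4, 3.1, -4.2]
grip_width: 0.154
[ 0.6713035   0.14465198 -0.06611481]
[ 5.42882982e-04 -1.91461352e-04 -9.99999834e-01]
eye [632.43198728 175.58887761  63.80514814] seat [613.46345703 -23.50957564  63.83297011]
```

```bash
python3 -m creep '[[[0,0,0.6,0,0,0,-0.0044],[0,0,1.2,0,0,0,-0.0087],[0,0,1.8,0,0,0,-0.0131],[0,0,1.8,0,0,0,-0.0131]]]' 55|tail -4
python3 - <<'E'
from h import *
s=ctrl.get_state();print(s['torque'])
Rm=R.from_rotvec(s["tool_rot"]).as_matrix();p=s["position"]
print("eye",(p+Rm@[.145,0,0])*1e3,"seat",(p+Rm@[-.055,0,0])*1e3)
E
python3 -m creep '[[[0,0,0.6,0,0,0,-0.0044],[0,0,1.2,0,0,0,-0.0087],[0,0,1.2,0,0,0,-0.0087]]]' 55|tail -4
python3 - <<'E'
from h import *
s=ctrl.get_state();print(s['torque'])
Rm=R.from_rotvec(s["tool_rot"]).as_matrix();p=s["position"]
print("eye",(p+Rm@[.145,0,0])*1e3,"seat",(p+Rm@[-.055,0,0])*1e3)
E
```

```text
position: [0.6209, 0.0313, 0.0641]
tool_rot: [2.31, 2.128, 0.002]
ft_force: [1.1, 3.0, -3.8]
grip_width: 0.161
[ 0.71693628 -0.2782282   0.02407934]
eye [632.77151713 175.81012207  64.11470667] seat [616.44819644 -23.52263302  64.07053663]
position: [0.6213, 0.0298, 0.0637]
tool_rot: [2.302, 2.137, -0.002]
ft_force: [1.1, 0.2, -3.7]
grip_width: 0.153
[ 0.09766598 -0.17255877 -0.02449789]
eye [632.08369734 174.3975851   63.4770837 ] seat [617.26016857 -25.05208015  63.78372264]
```

The sideways latch force dropped from 3 N to zero, so the latch has probably snapped. I'll push lightly until the pin bottoms.

```bash
python3 -m creep '[[[0,0,0.6,0,0,0,-0.0044],[0,0,1.2,0,0,0,-0.0087],[0,0,1.8,0,0,0,-0.0131],[0,0,1.8,0,0,0,-0.0131]]]' 55|tail -4
python3 - <<'E'
from h import *
s=ctrl.get_state();print(s['torque'])
Rm=R.from_rotvec(s["tool_rot"]).as_matrix();p=s["position"]
print("eye",(p+Rm@[.145,0,0])*1e3,"seat",(p+Rm@[-.055,0,0])*1e3)
im=ctrl.get_image("scene");cv2.imwrite("pics/sc9.png",im[:,:,::-1])
S=p+Rm@[-.055,0,-.008]
x,y=proj("scene",S).astype(int);sub=im[y-22:y+22,x-22:x+22].astype(int)
m=(sub[...,0]>150)&(sub[...,1]>60)&(sub[...,1]<140)&(sub[...,2]<70);print("orange px",m.sum(),np.argwhere(m)[:12].tolist(),"window origin",x-22,y-22)
E
```

```text
position: [0.6227, 0.0306, 0.0635]
tool_rot: [-2.287, -2.153, 0.002]
ft_force: [-1.0, -0.2, -3.8]
grip_width: 0.16
[-0.00368074  0.10629672 -0.0612863 ]
eye [631.40999055 175.33993213  63.45634149] seat [619.36380971 -24.29692119  63.58410721]
orange px 29 [[19, 33], [19, 36], [29, 20], [29, 21], [29, 22], [29, 23], [29, 24], [29, 25], [29, 26], [29, 29], [30, 20], [30, 21]] window origin 286 294
```

```bash
python3 -m creep '[[[0,0,0.6,0,0,0,-0.0044],[0,0,1.2,0,0,0,-0.0087],[0,0,1.6,0,0,0,-0.0109],[0,0,1.6,0,0,0,-0.0109]]]' 55|tail -4
python3 - <<'E'
from h import *
s=ctrl.get_state();print(s['torque'])
Rm=R.from_rotvec(s["tool_rot"]).as_matrix();p=s["position"];h="hd",np.degrees(np.arctan2(Rm[1,1],Rm[0,1]))
print("eye",(p+Rm@[.145,0,0])*1e3,"seat",(p+Rm@[-.055,0,0])*1e3,h)
im=ctrl.get_image("scene")[285:345,265:375,::-1];cv2.imwrite("pics/sc10.png",cv2.resize(im,None,fx=7,fy=7,interpolation=2))
E
```

```text
position: [0.623, 0.031, 0.0634]
tool_rot: [-2.274, -2.164, 0.005]
ft_force: [-6.3, 0.3, -1.1]
grip_width: 0.157
[-0.01096775  1.31078393 -0.29062715]
eye [630.16090941 175.86627146  63.31805618] seat [620.30861992 -23.89088747  63.41728853] ('hd', np.float64(-2.823720187720733))
```

View pics/sc10.png

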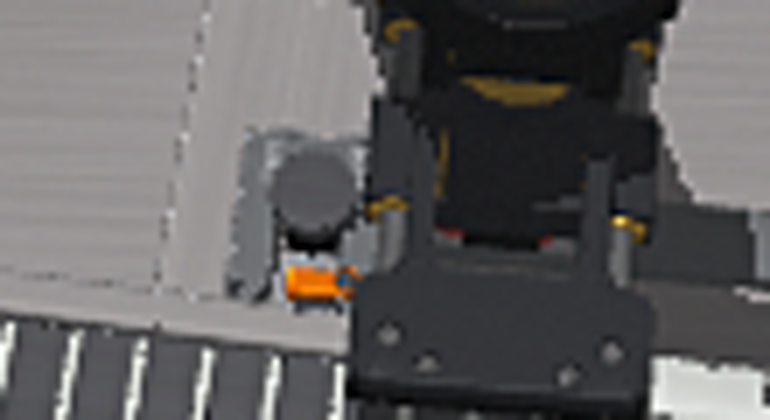

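The picture shows the pin head at crop (315,190) inside the hook and the orange latch lying straight across the mouth at (320,283). The pin is home and the latch is shut. Now the tug back.

```bash
python3 -m creep '[[[0,0,-2.2,0,0,0,0.015],[0,0,-4.4,0,0,0,0.03],[0,0.1,-6.5,0,0,0,0.045],[0,0.2,-8.7,0,0,0,0.06],[0,0.2,-8.7,0,0,0,0.06]]]' 55|tail -4
python3 -m creep '[[[0,0,-0.6,0,0,0,0.0044],[0,0,-1.27,0,0,0,0.0087],[0,0,-1.9,0,0,0,0.0131],[0,0,-1.9,0,0,0,0.0131]]]' 55|tail -4
python3 - <<'E'
from h import *
s=ctrl.get_state();print(s['torque'])
Rm=R.from_rotvec(s["tool_rot"]).as_matrix();p=s["position"]
print("eye",(p+Rm@[.145,0,0])*1e3,"seat",(p+Rm@[-.055,0,0])*1e3)
E
```

```text
position: [0.6159, 0.0313, 0.064]
tool_rot: [2.34, 2.096, -0.0]
ft_force: [-0.5, 0.2, -2.8]
grip_width: 0.153
position: [0.614, 0.0317, 0.0638]
tool_rot: [2.353, 2.081, -0.001]
ft_force: [-0.8, 0.4, -3.6]
grip_width: 0.154
[-0.10468076 -0.08918167  0.04617884]
eye [631.6944436  175.56923672  63.71089759] seat [607.25760455 -22.93224013  63.77860032]
```

```bash
python3 -m creep '[[[0,0,-0.6,0,0,0,0.0044],[0,0,-1.27,0,0,0,0.0087],[0,0,-1.9,0,0,0,0.0131],[0,0,-1.9,0,0,0,0.0131]]]' 55|grep -E "pos|ft"
python3 -m creep '[[[0,0,-0.6,0,0,0,0.0044],[0,0,-1.27,0,0,0,0.0087],[0,0,-1.27,0,0,0,0.0087]]]' 55|grep -E "pos|ft"
```

```text
position: [0.6122, 0.0319, 0.0638]
ft_force: [-0.3, -0.5, -2.8]
position: [0.6121, 0.0319, 0.064]
ft_force: [3.4, -0.4, -6.0]
```

```bash
python3 -m creep '[[[0,0,-0.6,0,0,0,0.0044],[0,0,-1.27,0,0,0,0.0087],[0,0,-1.27,0,0,0,0.0087]]]' 55|grep -E "pos|ft"
python3 - <<'E'
from h import *
s=ctrl.get_state();print(s['torque'])
Rm=R.from_rotvec(s["tool_rot"]).as_matrix();p=s["position"]
print("eye",(p+Rm@[.145,0,0])*1e3,"seat",(p+Rm@[-.055,0,0])*1e3)
E
```

```text
position: [0.6122, 0.0318, 0.0642]
ft_force: [8.7, -1.1, -8.4]
[-0.11276067 -2.01662774  0.4530369 ]
eye [634.22757088 175.13181309  64.24738648] seat [603.79202786 -22.53878055  64.12850902]
```

The latch holds against 8.7 N with no movement. I'll hold, relax, lower to rest and then let go.

```bash
python3 -m creep '[[[0,0,0,0,0,0,0],[0,0,0,0,0,0,0],[0,0,0,0,0,0,0],[0,0,0,0,0,0,0]]]' 55|grep -E "pos|ft"
python3 -m creep '[[[0,0,1.3,0,0,0,-0.0087],[0,0,2.6,0,0,0,-0.0175],[0,0,4,0,0,0,-0.0275],[0,0,4.6,0,0,0,-0.0315],[0,0,4.6,0,0,0,-0.0315]]]' 55|grep -E "pos|ft"
python3 -m creep '[[[0,0,0,0.5,0,0,0],[0,0,0,1,0,0,0],[0,0,0,1,0,0,0]]]' 55|grep -E "pos|ft"
python3 - <<'E'
from h import *
s=ctrl.get_state();print(s['torque'])
Rm=R.from_rotvec(s["tool_rot"]).as_matrix();p=s["position"]
print("eye",(p+Rm@[.145,0,0])*1e3,"seat",(p+Rm@[-.055,0,0])*1e3,Rm[:,2])
E
```

```text
position: [0.6122, 0.0318, 0.0641]
ft_force: [8.3, -0.4, -7.5]
position: [0.6136, 0.0316, 0.0636]
ft_force: [-0.8, -0.3, -3.0]
position: [0.614, 0.0316, 0.0627]
ft_force: [-0.0, -1.1, -2.6]
[-0.09284981 -0.04884391 -0.06968039]
eye [631.57686572 175.48993677  62.6593565 ] seat [607.33904935 -23.03593983  62.72701673] [-5.76997604e-04 -2.70368018e-04 -9.99999797e-01]
```

```bash
python3 -m creep '[[[0,0,0,0.4,0,0,0],[0,0,0,0.8,0,0,0],[0,0,0,0.8,0,0,0]]]' 55|grep -E "pos|ft"
python3 -m creep '[[[0.16,0,0,0,0,0,0],[0.25,0,0,0,0,0,0],[0.4,0,0,0,0,0,0],[0.4,0,0,0,0,0,0],[0.4,0,0,0,0,0,0]]]' 10|grep -E "pos|ft|gr"
python3 -m creep '[[[0.4,0,0,0,0,0,0],[0.4,0,0,-15,0,0,0],[0.4,0,0,-45,0,0,0],[0.4,0,0,-85,0,0,0],[0.4,0,0,-120,0,0,0]]]' |grep -E "pos|ft|gr"
python3 -m creep '[[[0.4,0,0,0,0,0,0],[0.4,0,0,0,0,0,0],[0.4,0,0,0,0,0,0]]]' |grep -E "pos|ft|gr"
python3 - <<'E'
from h import *
ims={n:ctrl.get_image(n)[:,:,::-1] for n in("scene","side","wrist")}
for n,i in ims.items(): cv2.imwrite(f"pics/end_{n}.png",i)
o=np.zeros((600,800,3),np.uint8)
o[:300,:]=cv2.resize(ims["scene"][280:355,265:465],(800,300),interpolation=2)
o[300:,:400]=cv2.resize(ims["side"][200:290,205:325],(400,300),interpolation=2)
o[300:,400:]=cv2.resize(ims["wrist"][0:300,120:520],(400,300),interpolation=2)
cv2.imwrite("pics/end.png",o)
E
```

```text
position: [0.6142, 0.0315, 0.0625]
ft_force: [-1.5, -0.9, 1.4]
position: [0.6145, 0.0316, 0.0621]
ft_force: [0.2, 0.1, -1.9]
grip_width: 0.38
position: [0.6145, 0.0319, 0.1849]
ft_force: [1.3, -0.2, 0.8]
grip_width: 0.401
position: [0.6135, 0.0313, 0.1812]
ft_force: [0.0, -0.0, -0.1]
grip_width: 0.403
```

The viewer is used up, so I'll check numerically: orange latch, red grip and a second wrist frame for rest.

```bash
python3 - <<'E'
from h import *
def om(im): 
    h=cv2.cvtColor(im,cv2.COLOR_BGR2HSV);return cv2.inRange(h,(6,150,120),(20,255,255))
def rm(im):
    h=cv2.cvtColor(im,cv2.COLOR_BGR2HSV);return cv2.inRange(h,(0,150,60),(5,255,255))|cv2.inRange(h,(174,150,60),(180,255,255))
def bb(m,x0,x1,y0,y1,t):
    a=np.argwhere(m[y0:y1,x0:x1]>0)+[y0,x0]
    print(t,len(a),"c(xy)",a.mean(0)[::-1].round(1),"min",a.min(0)[::-1],"max",a.max(0)[::-1])
b=cv2.imread("pics/end_scene.png")
bb(om(cv2.imread("pics/sc9.png")),290,330,300,340,"latch home")
bb(om(b),290,330,300,340,"latch end"); bb(rm(b),300,370,290,340,"grip end")
u=np.array([np.cos(np.radians(-97)),np.sin(np.radians(-97))])
g=hit("scene",[np.argwhere(rm(b)[290:340,300:370]).mean(0)[1]+300,np.argwhere(rm(b)[290:340,300:370]).mean(0)[0]+290],.07+.042)
print("grip~",g[:2]*1e3)
e=np.array([.6316,.1755]);s=e+.2*u
print("expected latch px (seat 607,-23)", proj("scene",[.6073+.024*.993,-.023-.024*.12,.080]))
w1=cv2.imread("pics/end_wrist.png").astype(int);w2=ctrl.get_image("wrist")[:,:,::-1].astype(int);print("wrist diff",np.abs(w1-w2)[:240].mean(),(np.abs(w1-w2)[:240].max(2)>40).sum())
for n,T in (("wrist",w1),): bb(rm(T.astype(np.uint8)),200,440,100,300,"grip wrist")
print("expect",proj("wrist",[.614,.0315,.12]))
print(ctrl.get_state()["time"])
E
```

```text
latch home 34 c(xy) [310.7 323.2] min [306 313] max [322 326]
latch end 25 c(xy) [310.3 319.8] min [306 318] max [316 321]
grip end 21 c(xy) [335.4 313.8] min [328 312] max [343 315]
grip~ [627.6800918   30.58003745]
expected latch px (seat 607,-23) [307.3 320.4]
wrist diff 1.0695638020833333 314
grip wrist 984 c(xy) [323.8 233.6] min [314 207] max [333 260]
expect [323.  238.8]
29.1
```

```bash
python3 -c "
from bench import ctrl
print(ctrl.get_state()['ft_force']);print(ctrl.close_job())"
```

```text
[ 0.16325269  0.71512338 -0.02175945]
the job is handed in; nothing more can be done
None
```

The link is coupled, and I handed the job in at about 29 s of the 61 s allowed; no verdict was reported.

- **Eye:** it went down over the stud and touched the boss where expected.
- **Hook:** I swung the link about the stud and pushed the hook onto the pin. The wrist force was about 10 N at most. The sideways force from the latch dropped from 3 N to zero when it snapped. The pin then bottomed at about 6 N.
- **Latch:** a picture taken with the pin home showed the latch shut across the mouth.
- **Tug:** pulling back gave 8.3–8.7 N at the wrist with the hook not moving. I then relaxed, lowered the link to rest, let go and lifted clear.

**Last checks:**
- In the scene image, the latch still lay across the mouth, about 3 px from where I predicted it.
- The grip stood where I released it in the wrist view. A rough estimate of its position from the scene camera was about 14 mm off, because the gripper partly hid it.
- The force on the gripper was near zero.
- I didn't measure the eye on the boss again after letting go, and I didn't check the bystanders. No move brought anything near them, as far as I could tell.

**What disagreed:**
- The fingertips really end about 30 mm above the stated TCP. My first two grasps closed above the grip until I lowered further.
- My picture allowance ran out before the final view, so the last check was by pixel measurement only.

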